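# Set the coolant needle valve to its flag and lower the guard

### The job

Set the coolant flow for the next cold test: turn the blue T-handle of the needle valve anticlockwise until the tip of the red pointer stands in line with the yellow flag on the dial (the handle is loose on its stem, so go by the pointer, not by the handle). Then lower the hinged clear guard over the valve gently onto its stop, without letting it drop, and leave it fully down with the pointer still at the flag. Leave the bottles, jar, beaker, can, carton and wrench where they are.

Things in the scene. Friction and masses are not known exactly. Their poses are not given: they have to be found in the camera images.
- module: Coolant manifold fixed to the bench: aluminium plate 270 (x) x 300 (y) x 12 mm, brass valve in the middle, hinged clear guard. Origin: centre of the underside, on the valve's upright axis; z up. White round dial 176 mm across, its face 60 mm up. White hinge posts 128 mm tall at y = +125, x = +-115 mm; rest posts 123 mm tall at y = -70, x = +-115 mm.
- handle_grip (a point): Middle of the blue T-handle, on the valve's axis, 98 mm above the bench: a level bar 120 mm long (point x), 16 mm wide (point y), 26 mm tall (85 to 111 mm above the bench), z up. Keep fingertips above 75 mm: the pointer turns below, its top at 67 mm. The handle has free play of 0.15 rad to either side on the stem; the stem and pointer follow only once it is taken up.
- pointer_tip (a point): Tip of the flat red pointer fixed to the valve stem, 78 mm from the valve's axis, 65 mm above the bench. Site x points outward along it, z up. It shows the real opening. The stem is stiff (about 0.25 N m), stays where it is left, and turns 4 rad in all, from closed (pointer along the module's -x, at the long black mark) anticlockwise from above to wide open.
- flag_mark (a point): Point on the dial at the inner end of the yellow flag (a tab on the dial's rim, 24 mm long radially, 14 mm wide, black centre line), 78 mm from the valve's axis, 63 mm above the bench. Site x points outward. The pointer's tip belongs here. The robot cannot shift the flag.
- cover (a joint): Hinge angle of the clear guard in rad: 0 fully down on its stop, 1.57 upright, 1.8 leaning back fully open. It stays where it is left above about 1.2 rad; lower down it falls shut if let go.
- cover_hinge (a point): Middle of the guard's hinge axis, 120 mm to the module's +y side of the valve's axis, 128 mm above the bench. The axis runs along the module's x. Its orientation turns with the guard and equals the module's when it is down.
- cover_grip (a point): Middle of the guard's orange round handle bar: 14 mm thick, 110 mm free between its feet, parallel to the hinge (point x), 55 mm off the guard's mid-plane (point z), 190 mm from the hinge line (towards point -y). With the guard down it is 183 mm above the bench, 70 mm to the module's -y side of the valve's axis. The guard is flat, 230 x 200 x 8 mm, free edge 205 mm from the hinge, 0.4 kg.
- beaker: Bystander: glass beaker, 68 mm across, 90 mm tall; origin centre of underside.
- jar: Bystander: amber jar, 60 mm across, 65 mm tall; origin centre of underside.
- bottle1: Bystander: yellow bottle with blue cap, 56 mm across, 150 mm tall; origin centre of underside.
- bottle2: Bystander: second yellow bottle, same as the first.
- wrench: Bystander: steel wrench lying flat, 180 mm long along its x.
- can: Bystander: steel can with green label, 70 mm across, 120 mm tall; origin centre of underside.
- carton: Bystander: cardboard carton 90 x 130 x 60 mm; origin centre of underside.

How it is judged (in metres and radians):
On the way, in this order (a step that is already met when the one before it is completed fails the run):
1. the pointer's tip is brought to the flag (within 7 mm) while the guard is still up (horizontal distance between pointer_tip and flag_mark below 0.007 m and value of joint cover above 1 rad), for 0.3 s.
2. the guard is lowered onto its stop (value of joint cover below 0.04 rad and horizontal distance between pointer_tip and flag_mark below 0.007 m), for 0.3 s.
At the end, for the whole second after the job is handed in: The pointer's tip is within 7 mm (about 5 degrees) of the flag mark, the guard is fully down (within 0.04 rad of its stop) and at rest (all of step 2 and velocity of joint cover between -0.05 and 0.05 rad/s); the robot touches nothing.
It fails at once if the guard is dropped or slammed: over the last 0.3 rad it falls faster than 1.5 rad/s (value of joint cover below 0.3 rad and velocity of joint cover below -1.5 rad/s).
It fails at once if a bottle, the jar, beaker, can, carton or wrench is moved by more than 30 mm (distance of any of beaker, jar, bottle1, bottle2, wrench, can, carton from where it was at the start of the episode above 0.03 m).
It also fails if it takes over 61 s, if anything falls off the work surface, if the arm or the gripper's body presses on something with over 40 N, if the wrist force passes 120 N, or if a joint passes its speed limit or range.

### The arm

A 6-joint arm with a two-finger parallel gripper is mounted at the origin on the work surface. World frame = base frame: x ahead of the robot, y to its left, z up, the work surface at z = 0. Lengths are in m, angles in degrees, forces in N, time in s.
With the tool pointing down it reaches from about 0.4 to 0.825 m from the base axis. Payload 7 kg.
Tool frame: the origin (TCP) lies midway between the tips of the shut fingers; the grasp point (between the pads) lies ctrl.grasp_offset behind it (ctrl.grasp_offset is the distance from the TCP to the grasp point, in m); z points along the fingers, y is the line along which they close (so a half turn about z gives the same grasp; the last joint's range is limited). The gripper opens to 88 mm and grips with 3 to 60 N. Pads are 19 mm wide; open, the fingers measure 130 mm over their backs; the gripper's body (78 mm by 193 mm) begins 47 mm behind the grasp point.
Start: joints at [-59.639, 20.546, 0.682, 0, -70.136, -16.507], TCP at [0.162, -0.655, 0.227] pointing down, gripper open.
Joint ranges: [-176.03, 176.03], [-82.01, 121.73], [-58.28, 71.71], [-173.87, 95.51], [-174.79, -0.11], [-173.66, 173.66]. Speed limits (degrees/s): [136.94, 136.94, 172.46, 180, 180, 180].

### API

Orientations are given as [roll, pitch, yaw] about the fixed x, y, z axes, in that order (R = Rz(yaw) Ry(pitch) Rx(roll)).
In Python, from plant import ctrl gives the robot as it stands. The module is installed in compiled form; this text tells all that it offers.
- The arm moves only by the tool send_rows, never from a script. Its argument "increments" is a list that holds one entry, the list of rows, each a list of 4 numbers: the shift along the world's x, y, z normalised to -1 to 1, where 1 is 0.2 m, then the turn about the world's z normalised to -1 to 1, where 1 is 1.5 rad. In form: [[[x, y, z, roll], ...]]. A call has 1 to 12 rows; each row is the pose to reach, as a shift and turn from the pose commanded when the call began; what a row does not reach only later rows make up. A row lasts 1/8 s, in which the tool goes at most 62.5 mm and 10.7 degrees, less where a joint would pass 70% of its speed; a pose out of reach is approached as far as the arm can. A call with a number of a shift or a turn outside -1 to 1 is refused whole. A call with a gripper value outside its range is refused whole. "jaw" is the opening, from 0 (shut) to 1 (fully open), set as the call begins (left out, the last holds). The fingers move at their own pace and stop on an object; the grip force is fixed at half the most. Time passes only in rows, so rows that repeat a pose let the fingers close. It gives the time, the measured TCP pose, the force, the opening and the grip force at its end, in the units of the state.
- ctrl.get_obs(): the state, without advancing time (a new reading comes with each control period).
- ctrl.snapshot(name): name is "scene" or "top" or "wrist"; returns the picture (400x640x3 uint8, red, green, blue); there is no depth.
- ctrl.calibration(name): a dict with "mtx" (3x3 intrinsics, pixels), "eye" and "attitude" of the camera in the world. Camera axes: x right, y up, looking along -z (the intrinsics and any distortion apply to the point x, -y, -z); pixel columns grow to the right and rows downward; lengths in m; the calibration is good to about 2 mm. A picture is of the moment at which its call begins: read the wrist's pose just before it. calibration takes no time and is no camera call; for the wrist camera it gives the pose at the moment of the call.
- ctrl.close_job(): hands the job in; it is judged then, once.
Trained networks look in the newest picture that a camera, given by its name, has taken for a name from the list of things; names that differ only in an ending like _2 or _b are one class to them, and where a whole thing is asked for, a point or a joint stands for the part that bears it (a point fixed in the world has none). Each returns a list of dicts, best first, with "conf" (0 to 1); they miss things now and then, are a little off and sometimes report something else, mostly with a low value. They report only what shows in the picture. A call takes as long as a camera call.
- ctrl.trace(thing, camera): "mask" (400x640 bool, what is visible of it) and "bbox" ([left, top, right, bottom] in pixels, round what is visible of it).
- ctrl.spot_point(thing, camera): "pixel" ([row, column] in pixels: a listed point, or the origin of a listed thing).
The state is a dict: "clock": time; "joint_pos": joint angles; "qvel": joint speeds; "tau": joint torques, N m; "tool_pos": TCP position; "orientation": TCP orientation; "force": force on the tool from outside, world axes, zero at the start; "moment": the same for the moment, N m; "opening": finger opening in m; "gripper_force": force on a finger pad.
Only numpy, scipy, OpenCV 4.12 (cv2) and the standard library are available. Lean on these libraries where they do the work, as an engineer would, in place of code of your own. Each camera call takes 0.05 s, during which the arm holds its last target. There are 200 camera calls.

## Working session

There is one attempt and no reset: what is moved stays moved. The work goes in short steps, Python scripts to look and compute and a tool call to move; the robot and the scene stay as the last step left them, time stands still between calls to the robot, and variables do not carry over. Pictures are saved under pics/ and viewed, at most 10 in all, crops included, and the job is handed in when it is done.

Besides the shell and the picture viewer there is one more tool, called after "Request:" as name([rows], argument=value, ...), one row to a line, values as JSON. send_rows: Moves the arm, as the interface text tells. Its arguments: {"type":"object","properties":{"increments":{"type":"array"},"jaw":{"type":"number"}},"required":["increments"]}

```bash
mkdir -p pics
cat > h.py <<'E'
import numpy as np, cv2
from plant import ctrl
def ray(cam,px):
    c=ctrl.calibration(cam); K=np.array(c["mtx"]); A=np.array(c["attitude"])
    if A.shape!=(3,3):
        from scipy.spatial.transform import Rotation as R
        A=R.from_euler('xyz',A,degrees=True).as_matrix() if A.size==3 else None
    d=np.linalg.inv(K)@[px[1],px[0],1]; return np.array(c["eye"]),A@(d*[1,-1,-1])
def at_z(cam,px,z):
    e,d=ray(cam,px); return e+d*(z-e[2])/d[2]
def save(cam,n):
    im=ctrl.snapshot(cam); cv2.imwrite(f"pics/{n}.png",im[:,:,::-1]); return im
E
python3 - <<'E'
from h import *
print(ctrl.get_obs(),ctrl.grasp_offset)
for c in ("scene","top"):
    print(c,ctrl.calibration(c)); save(c,c+"0")
    for t,z in (("module",0),("handle_grip",.098),("pointer_tip",.065),("flag_mark",.063),("cover_hinge",.128),("cover_grip",.3),("beaker",0),("jar",0),("bottle1",0),("can",0),("carton",0),("wrench",0)):
        for r in ctrl.spot_point(t,c)[:2]: print(t,np.round(r["pixel"],1),round(r["conf"],2),at_z(c,r["pixel"],z).round(4))
E
```

```text
{'clock': 0.0, 'joint_pos': array([-5.96391386e+01,  2.05902520e+01,  6.33734614e-01, -1.94024933e-02,
       -7.01368043e+01, -1.65066413e+01]), 'qvel': array([-0.01230161, -0.00898889, -0.04857222,  0.04371749,  0.02688858,
        0.00633047]), 'tau': array([ 5.82205957e-04, -5.82716095e+01,  2.93052542e+01,  6.99717119e+00,
        6.86562998e-03, -1.21841044e-04]), 'tool_pos': array([ 0.1614764 , -0.65489088,  0.22563801]), 'orientation': array([ 1.79905342e+02, -9.02965877e-03, -1.66152380e+02]), 'force': array([ 0.13296831,  0.35342197, -0.27843204]), 'moment': array([-0.01000499,  0.00344675,  0.03166541]), 'gripper_force': 0.0, 'opening': 0.08755648628075828} 0.0188
scene {'mtx': array([[458.9705328 ,   0.        , 316.79904887],
       [  0.        , 458.9705328 , 205.68802605],
       [  0.        ,   0.        ,   1.        ]]), 'eye': array([ 1.37019936, -0.32583259,  1.29407488]), 'attitude': array([36.81522648, -0.09968436, 68.87925973])}
module [233.4 296.6] 0.9 [ 0.5518 -0.0802  0.    ]
handle_grip [216.4 296.8] 0.45 [ 0.5528 -0.0764  0.098 ]
pointer_tip [208.8 281.9
[... 1171 characters left out ...]
0.63 [ 0.4778 -0.0926  0.065 ]
pointer_tip [198.3 339.3] 0.62 [ 0.5483 -0.0822  0.065 ]
flag_mark [177.8 340.1] 0.52 [ 0.6264 -0.0851  0.063 ]
cover_hinge [207.5 304.1] 0.55 [0.5114 0.047  0.128 ]
cover_grip [204.  278.4] 0.74 [0.5182 0.1181 0.3   ]
beaker [186.9 393.8] 0.66 [ 0.5976 -0.2995  0.    ]
jar [200.3 282.1] 0.6 [0.5423 0.1421 0.    ]
jar [227.7 421.6] 0.21 [ 0.4376 -0.4073  0.    ]
bottle1 [222.2 449.2] 0.61 [ 0.4598 -0.5151  0.    ]
bottle1 [229.5 422.5] 0.54 [ 0.4306 -0.4107  0.    ]
can [212.1 204.8] 0.84 [0.4937 0.4494 0.    ]
can [186.9 395.8] 0.62 [ 0.5976 -0.3074  0.    ]
carton [189.3 443.9] 0.66 [ 0.589  -0.4961  0.    ]
wrench [156.7 319.6] 0.65 [ 0.7169 -0.0056  0.    ]
```

Run:
```python
import cv2
a=cv2.imread("pics/scene0.png")[100:300,200:440];cv2.imwrite("pics/s0c.png",cv2.resize(a,None,fx=3,fy=3,interpolation=cv2.INTER_CUBIC))
a=cv2.imread("pics/top0.png")[130:270,240:440];cv2.imwrite("pics/t0c.png",cv2.resize(a,None,fx=4,fy=4,interpolation=cv2.INTER_CUBIC))
```

```text
(no output)
```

View pics/s0c.png

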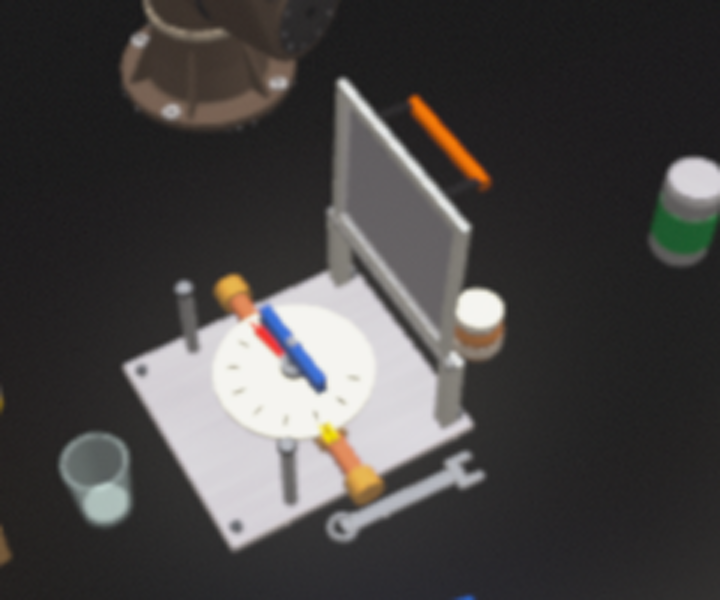

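View pics/t0c.png

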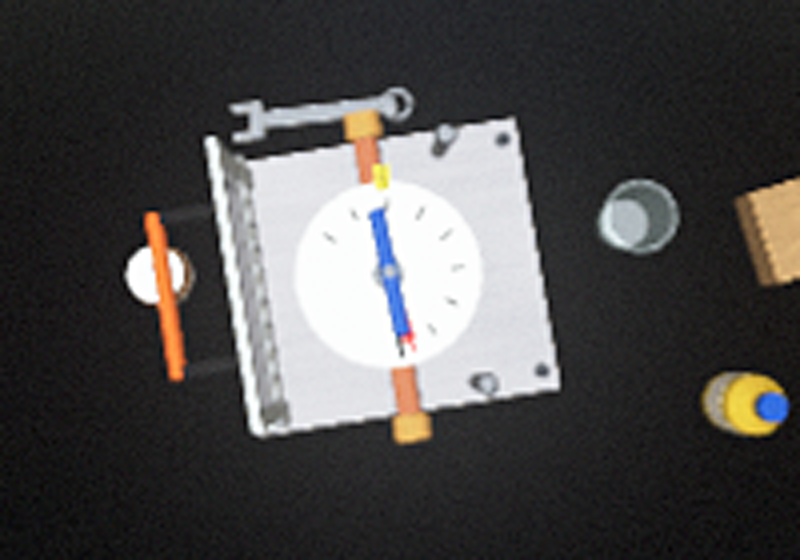

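The two crops show the module yawed about +10°. In the top crop the valve axis is at about (389,270), the pointer just anticlockwise of closed at (410,340), and the flag opposite at (381,178). The guard is up, with its bar above the jar. Next I'll triangulate these points.

```bash
cat >> h.py <<'E'
def tri(p,q):
    (a,u),(b,v)=ray("scene",p),ray("top",q); u=u/np.linalg.norm(u); v=v/np.linalg.norm(v)
    s=np.linalg.lstsq(np.c_[u,-v],b-a,rcond=None)[0]; P,Q=a+s[0]*u,b+s[1]*v
    return (P+Q)/2,np.linalg.norm(P-Q)
E
python3 - <<'E'
from h import *
for n,p,q in (("grip",(148.5,346.3),(204,278.4)),("handle",(216.4,296.8),(200.4,336.8)),("hinge",(196,328.6),(207.5,304.1)),("tip",(208.8,281.9),(217,342)),("flag",(240.2,309.4),(177.8,340.1))): print(n,tri(p,q))
for c in("scene","top"):
    im=cv2.imread(f"pics/{c}0.png"); h=cv2.cvtColor(im,cv2.COLOR_BGR2HSV)
    r0,r1,c0,c1=(100,300,200,440) if c=="scene" else (130,270,240,400)
    for n,lo,hi,z in (("orange",(7,200,180),(14,255,255),.3),("red",(0,170,120),(5,255,255),.065),("yellow",(24,150,150),(34,255,255),.063),("blue",(105,150,80),(125,255,255),.105)):
        m=cv2.inRange(h,lo,hi); k=np.zeros_like(m); k[r0:r1,c0:c1]=m[r0:r1,c0:c1]
        ys,xs=np.nonzero(k)
        if len(ys)<3: print(c,n,len(ys)); continue
        pts=np.array([at_z(c,(y,x),z)[:2] for y,x in zip(ys,xs)]); w,V=np.linalg.eigh(np.cov(pts.T)); v=V[:,1]
        print(c,n,len(ys),ys.mean().round(1),xs.mean().round(1),pts.mean(0).round(4),"axis",np.degrees(np.arctan2(v[1],v[0])).round(1),"len",np.ptp(pts@v).round(3))
E
```

```text
grip (array([0.51531681, 0.10935482, 0.30470451]), np.float64(0.0170984124839935))
handle (array([ 0.53972666, -0.0724113 ,  0.07890152]), np.float64(6.676990955193772e-05))
hinge (array([0.51221372, 0.049201  , 0.09778077]), np.float64(0.0008871526286517277))
tip (array([ 0.47619363, -0.09817855,  0.05295764]), np.float64(0.01064692767764545))
flag (array([ 0.62960211, -0.07442979,  0.06768746]), np.float64(0.02221368146955601))
scene orange 122 146.1 348.6 [0.5026 0.1131] axis -170.7 len 0.127
scene red 14 212.6 288.4 [ 0.5058 -0.0905] axis -165.2 len 0.03
scene yellow 17 244.3 309.3 [ 0.6447 -0.0686] axis 177.6 len 0.017
scene blue 90 221.9 301.7 [ 0.5796 -0.071 ] axis -170.4 len 0.396
top orange 9 199.6 280.4 [0.5323 0.1118] axis -173.3 len 0.07
top red 1
top yellow 8 174.4 335.4 [ 0.6394 -0.0671] axis -171.2 len 0.016
top blue 83 197.7 336.8 [ 0.5486 -0.0718] axis -167.9 len 0.112
```

Request:
send_rows([
  [[0.2, 0.2, 0.25, 0], [0.4, 0.4, 0.5, 0], [0.55, 0.6, 0.6, 0], [0.7, 0.8, 0.6, 0], [0.8, 1, 0.6, 0], [0.8, 1, 0.6, 0]],
])

```text
clock: 2.05
tool_pos: [0.323, -0.4531, 0.3476]
orientation: [-179.9, 0.1, -165.9]
force: [0.1, -0.6, 0.7]
opening: 0.0872
gripper_force: 0.0
```

Request:
send_rows([
  [[0.2, 0.2, 0, 0], [0.4, 0.4, 0, 0], [0.6, 0.6, 0, 0], [0.7, 0.8, 0, 0], [0.75, 1, 0, 0], [0.75, 1, 0, 0]],
])

```text
clock: 2.8
tool_pos: [0.4723, -0.254, 0.3466]
orientation: [180.0, 0.0, -166.0]
force: [0.1, -0.1, 1.1]
opening: 0.0879
gripper_force: 0.0
```

Run:
```python
from h import *
o=ctrl.get_obs(); print(o["clock"],o["joint_pos"],o["tool_pos"],o["orientation"],ctrl.calibration("wrist"))
```

```text
2.8 [-7.31497459e+00  4.10429778e+00 -5.10414413e+00 -5.65946961e-03
 -8.07809504e+01 -6.86788761e+01] [ 0.47225875 -0.25395987  0.34660911] [ 1.79998653e+02  1.19128392e-02 -1.65994757e+02] {'mtx': array([[285.2165369 ,   0.        , 320.21417187],
       [  0.        , 285.2165369 , 196.48453464],
       [  0.        ,   0.        ,   1.        ]]), 'eye': array([ 0.39972282, -0.27152066,  0.50540351]), 'attitude': array([-1.59843256e+01,  6.38587504e-02,  1.04023539e+02])}
```

Run:
```python
from h import *
im=save("wrist","w0")
for t,z in (("handle_grip",.098),("pointer_tip",.065),("flag_mark",.063),("cover_hinge",.128),("cover_grip",.3),("module",0)):
    for r in ctrl.spot_point(t,"wrist")[:2]: print(t,np.round(r["pixel"],1),round(r["conf"],2),at_z("wrist",r["pixel"],z).round(4))
```

```text
handle_grip [241.5 421.2] 0.88 [ 0.5453 -0.0756  0.098 ]
pointer_tip [190.9 417.9] 0.82 [ 0.475  -0.0946  0.065 ]
flag_mark [273.9 400.1] 0.61 [ 0.625  -0.0747  0.063 ]
cover_hinge [108.8 171.5] 0.46 [ 0.4365 -0.4586  0.128 ]
module [221.6 402.3] 0.67 [ 0.5501 -0.0773  0.    ]
```

View pics/w0.png

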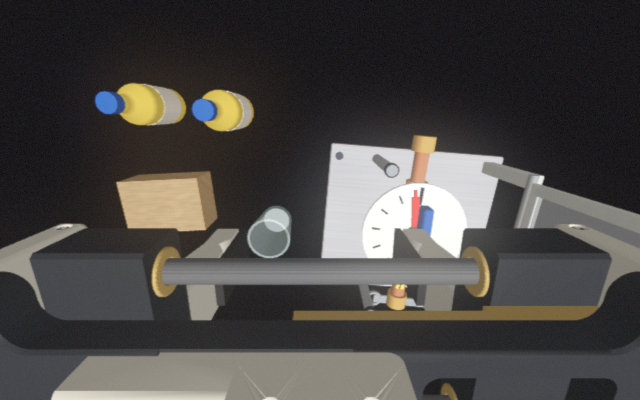

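The wrist view shows the pointer tip at about (416,191), but the gripper hides the flag near (398,288). I'll shift so the dial is clear.

Request:
send_rows([
  [[0.25, 0.1, 0, 0], [0.5, 0.2, 0, 0], [0.75, 0.3, 0, 0], [1, 0.4, 0, 0], [1, 0.4, 0, 0], [1, 0.4, 0, 0]],
])

```text
clock: 3.9
tool_pos: [0.6714, -0.176, 0.3458]
orientation: [180.0, -0.1, -166.2]
force: [-1.1, -0.5, -0.3]
opening: 0.0879
gripper_force: 0.0
```

Run:
```python
from h import *
im=save("wrist","w1")
for t,z in (("handle_grip",.098),("pointer_tip",.065),("flag_mark",.063),("cover_hinge",.128),("cover_grip",.318),("module",0)):
    for r in ctrl.spot_point(t,"wrist")[:2]: print(t,np.round(r["pixel"],1),round(r["conf"],2),at_z("wrist",r["pixel"],z).round(4))
cv2.imwrite("pics/w1c.png",cv2.resize(im[20:270,280:640,::-1],None,fx=2,fy=2,interpolation=cv2.INTER_CUBIC))
print(ctrl.get_obs()["tool_pos"])
```

```text
handle_grip [ 97.3 415.8] 0.97 [ 0.5455 -0.074   0.098 ]
pointer_tip [ 42.7 407.8] 0.93 [ 0.4757 -0.0987  0.065 ]
flag_mark [152.  396.6] 0.66 [ 0.6242 -0.066   0.063 ]
flag_mark [ 42.  408.6] 0.32 [ 0.4741 -0.0973  0.063 ]
cover_hinge [105.  516.8] 0.94 [0.5278 0.0444 0.128 ]
module [103.8 395.7] 0.56 [ 0.5512 -0.0742  0.    ]
module [ 98.  253.6] 0.54 [ 0.5994 -0.3089  0.    ]
[ 0.67108882 -0.17577639  0.34744409]
```

View pics/w1c.png

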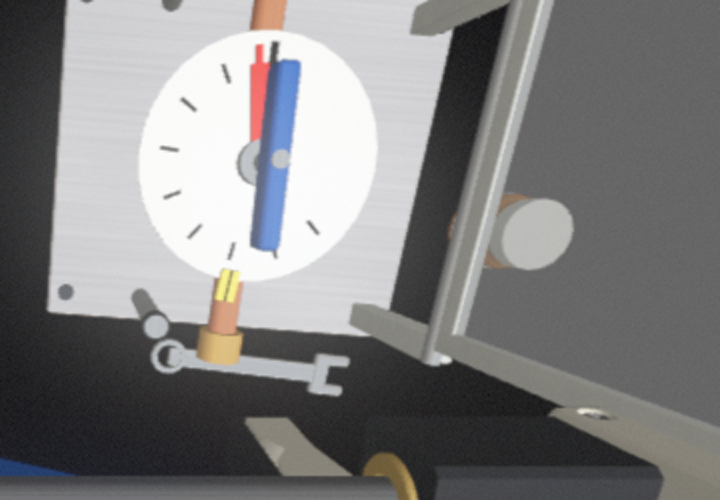

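Run:
```python
from h import *
f=lambda x,y,z: at_z("wrist",(y/2+20,x/2+280),z)
ang=lambda a,b: np.degrees(np.arctan2(b[1]-a[1],b[0]-a[0]))
A,B=f(288,62,.111),f(265,248,.111); print("handle",A,B,ang(A,B),(A+B)/2)
L,R,T,D=f(138,162,.06),f(378,150,.06),f(265,28,.06),f(247,280,.06); print("dial",L,R,T,D,(L+R)/2,(T+D)/2)
ax=np.array([.5455,-.074])
for n,p in (("flag out",f(227,300,.063)),("flag in",f(231,270,.063)),("tip",f(259,45,.065)),("ptr mid",f(257,110,.065)),("closed",f(275,50,.06))): print(n,p,ang(ax,p),np.hypot(*(p[:2]-ax)))
```

```text
handle [ 0.49281329 -0.08537942  0.111     ] [ 0.60593664 -0.06175738  0.111     ] 11.794829346296375 [ 0.54937496 -0.0735684   0.111     ]
dial [ 0.56956946 -0.15685159  0.06      ] [0.51912583 0.01281468 0.06      ] [ 0.46261298 -0.0943406   0.06      ] [ 0.6338586  -0.05042079  0.06      ] [ 0.54434765 -0.07201846  0.06      ] [ 0.54823579 -0.07238069  0.06      ]
flag out [ 0.65242035 -0.06164088  0.063     ] 6.593662382793869 0.10763228215831049
flag in [ 0.62918204 -0.06589558  0.063     ] 5.531720583924062 0.08407356851116121
tip [ 0.4751815  -0.09605281  0.065     ] -162.5878860606178 0.07369544313479989
ptr mid [ 0.51539372 -0.0838855   0.065     ] -161.8222240933006 0.031687712086768835
closed [ 0.47410944 -0.08296568  0.06      ] -172.84190836967016 0.07195133902299791
```

Request:
send_rows([
  [[-0.15, 0.13, 0, 0], [-0.3, 0.26, 0, -0.01], [-0.45, 0.38, 0, -0.02], [-0.62, 0.51, 0, -0.026], [-0.62, 0.51, -0.25, -0.026], [-0.62, 0.51, -0.5, -0.026], [-0.62, 0.51, -0.7, -0.026], [-0.62, 0.51, -0.9, -0.026], [-0.62, 0.51, -0.9, -0.026]],
], jaw=0.6)

```text
clock: 5.38
tool_pos: [0.5455, -0.0737, 0.1644]
orientation: [180.0, -0.3, -168.4]
force: [0.8, -0.8, 0.8]
opening: 0.0524
gripper_force: 0.0
```

Run:
```python
from h import *
o=ctrl.get_obs(); print(o["joint_pos"],o["tool_pos"],o["orientation"],o["opening"],o["force"])
for c in ("scene","top"):
    im=save(c,c+"1")
    for r in ctrl.spot_point("cover_grip",c)[:2]: print(r)
```

```text
[ 1.26768953e+01  1.19328652e+01 -1.99504336e+01 -3.48129253e-02
 -5.84171435e+01 -9.10629442e+01] [ 0.54547051 -0.07369573  0.16439577] [ 179.97601772   -0.30094372 -168.40429627] 0.0524141921645854 [ 0.78145623 -0.82485427  0.75223381]
{'pixel': [147.4, 348.2], 'conf': 0.9}
```

Request:
send_rows([
  [[0.005, 0, -0.2, 0], [0.005, 0, -0.35, 0], [0.005, 0, -0.41, 0], [0.005, 0, -0.41, 0]],
])

```text
clock: 6.08
tool_pos: [0.5491, -0.0734, 0.0852]
orientation: [-180.0, 0.0, -168.4]
force: [-0.7, 0.2, 0.3]
opening: 0.0526
gripper_force: 0.0
```

Request:
send_rows([
  [[0, 0, 0, 0], [0, 0, 0, 0], [0, 0, 0, 0], [0, 0, 0, 0], [0, 0, 0, 0]],
], jaw=0)

```text
clock: 6.7
tool_pos: [0.5487, -0.0726, 0.0848]
orientation: [180.0, 0.0, -168.4]
force: [-2.3, 5.7, 3.0]
opening: 0.0157
gripper_force: 30.0
```

Request:
send_rows([
  [[0, 0, 0, 0.08], [0, 0, 0, 0.16], [0, 0, 0, 0.24], [0, 0, 0, 0.32], [0, 0, 0, 0.4], [0, 0, 0, 0.48], [0, 0, 0, 0.56], [0, 0, 0, 0.64], [0, 0, 0, 0.72], [0, 0, 0, 0.8], [0, 0, 0, 0.88], [0, 0, 0, 0.95]],
])

```text
clock: 8.2
tool_pos: [0.549, -0.0729, 0.0848]
orientation: [-179.9, 0.0, -86.5]
force: [-0.1, 2.5, 1.8]
opening: 0.0157
gripper_force: 30.0
```

Run:
```python
from h import *
o=ctrl.get_obs(); print(o["joint_pos"],o["tool_pos"],o["orientation"],o["opening"],o["force"],o["moment"])
save("wrist","w2")
for t,z in (("pointer_tip",.065),("flag_mark",.063)):
  for c in ("wrist","scene","top"):
    if c!="wrist" and t=="pointer_tip": save(c,c+"2")
    for r in ctrl.spot_point(t,c)[:1]:
        p=at_z(c,r["pixel"],z); print(t,c,np.round(r["pixel"],1),round(r["conf"],2),p.round(4),np.degrees(np.arctan2(p[1]+.0735,p[0]-.547)))
```

```text
[ 1.26816195e+01  1.69793356e+01 -2.51901547e+01 -3.40768131e-02
 -4.77755868e+01 -9.20386219e+00] [ 0.54896691 -0.07289526  0.08482426] [-1.79949829e+02  3.37152677e-02 -8.65451167e+01] 0.015732614895581244 [-0.0923688   2.52381474  1.75994062] [ 0.97915715  0.1895141  -0.26379613]
pointer_tip wrist [110.9 342.4] 0.84 [ 0.5398 -0.1499  0.065 ] -95.36415108055859
pointer_tip scene [229.3 269.8] 0.72 [ 0.547  -0.1678  0.065 ] -89.97589723739057
pointer_tip top [223.1 450.5] 0.5 [ 0.4575 -0.4986  0.065 ] -101.89259957386022
flag_mark wrist [229.7 203.2] 0.96 [ 0.6282 -0.0673  0.063 ] 4.365098279810736
flag_mark scene [240.9 309.3] 0.43 [ 0.6329 -0.0642  0.063 ] 6.191400495052643
flag_mark top [212.8 208.7] 0.32 [0.4906 0.4138 0.063 ] 96.59726128925824
```

View pics/w2.png

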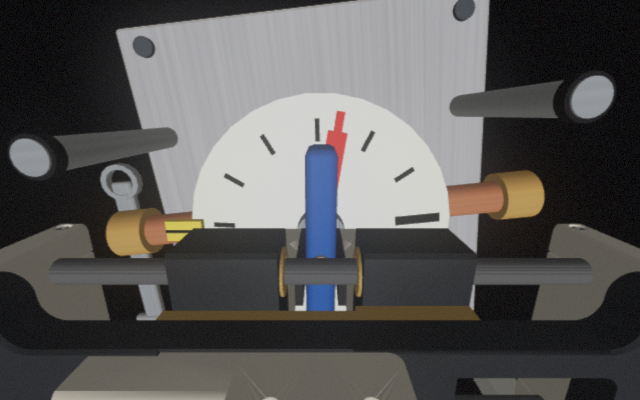

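The dial is visible. The pointer tip at (340,112) lags the handle by about 9°, so the play is taken up, and the flag is at (188,231). I'll continue turning.

Request:
send_rows([
  [[0, 0, 0, 0.08], [0, 0, 0, 0.16], [0, 0, 0, 0.24], [0, 0, 0, 0.32], [0, 0, 0, 0.4], [0, 0, 0, 0.48], [0, 0, 0, 0.56], [0, 0, 0, 0.64], [0, 0, 0, 0.72], [0, 0, 0, 0.8], [0, 0, 0, 0.88], [0, 0, 0, 0.95]],
])

```text
clock: 10.15
tool_pos: [0.5493, -0.0726, 0.0849]
orientation: [-179.9, -0.1, -5.0]
force: [1.5, 6.6, 4.0]
opening: 0.0157
gripper_force: 30.0
```

Request:
send_rows([
  [[0, 0, 0, 0.06], [0, 0, 0, 0.1], [0, 0, 0, 0.12], [0, 0, 0, 0.12]],
])

```text
clock: 10.65
tool_pos: [0.5493, -0.0726, 0.0848]
orientation: [-180.0, -0.1, 5.2]
force: [1.1, 7.8, 3.4]
opening: 0.0158
gripper_force: 30.0
```

```bash
cat > m.py <<'E'
from h import *
import sys
o=ctrl.get_obs(); print(o["clock"],o["joint_pos"].round(1),o["tool_pos"],o["orientation"],o["opening"],o["force"])
im=save("wrist",sys.argv[1]); cv2.imwrite(f"pics/{sys.argv[1]}c.png",cv2.resize(im[40:240,200:440,::-1],None,fx=3,fy=3,interpolation=cv2.INTER_CUBIC))
for t,z in (("pointer_tip",.065),("flag_mark",.063)):
    for r in ctrl.spot_point(t,"wrist")[:2]:
        p=at_z("wrist",r["pixel"],z); print(t,np.round(r["pixel"],1),round(r["conf"],2),p.round(4),np.degrees(np.arctan2(p[1]+.0735,p[0]-.547)))
E
python3 m.py w3
```

```text
10.65 [ 12.7  17.  -25.2  -0.  -47.7  82.5] [ 0.54933272 -0.07258341  0.0848341 ] [-1.79951096e+02 -9.10538715e-02  5.17687793e+00] 0.015828613459439447 [1.14270161 7.78800804 3.41884876]
pointer_tip [112.8 339.9] 0.56 [ 0.6252 -0.0774  0.065 ] -2.8275198875043324
pointer_tip [201.  317.1] 0.37 [ 0.5688 -0.0685  0.065 ] 12.82627723318024
flag_mark [107.9 323.7] 0.91 [ 0.6272 -0.0674  0.063 ] 4.339424430704653
```

View pics/w3c.png

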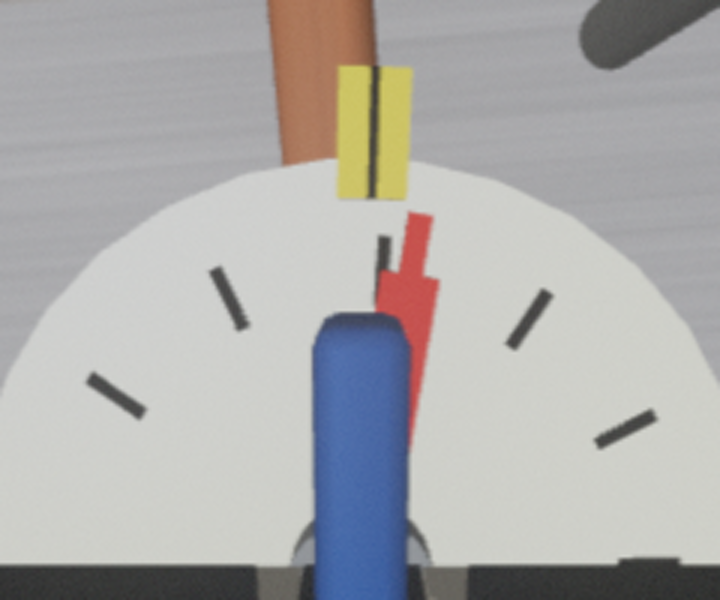

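The pointer tip is at crop (421,213) and the flag's inner end at (372,198). That leaves about 7.3° to go.

Request:
send_rows([
  [[0, 0, 0, 0.05], [0, 0, 0, 0.086], [0, 0, 0, 0.086], [0, 0, 0, 0.086]],
])

```text
clock: 11.3
tool_pos: [0.5493, -0.0726, 0.0849]
orientation: [-180.0, -0.1, 12.6]
force: [0.2, 7.3, 3.2]
opening: 0.0157
gripper_force: 30.0
```

```bash
python3 m.py w4
```

```text
11.3 [ 12.7  17.  -25.2  -0.  -47.7  89.9] [ 0.54930384 -0.07255722  0.08485258] [-1.79964536e+02 -9.49891374e-02  1.25585261e+01] 0.015727775941899516 [0.1629215  7.27540361 3.2144292 ]
pointer_tip [110.9 336.7] 0.78 [ 0.6259 -0.0653  0.065 ] 5.916451197907496
flag_mark [111.6 337.9] 0.92 [ 0.6257 -0.0662  0.063 ] 5.274193685575481
```

View pics/w4c.png

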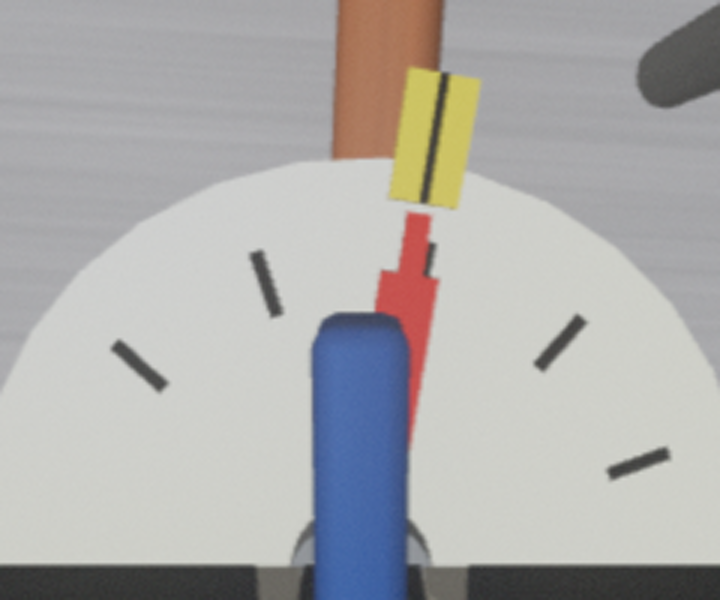

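The tip at (419,213) now lines up with the flag's centre line at (424,203), within about 1 mm. I'll release and rise.

Request:
send_rows([
  [[0, 0, 0, 0], [0, 0, 0, 0], [0, 0, 0, 0], [0, 0, 0.2, 0], [0, 0, 0.4, 0], [0, 0, 0.65, 0], [0, 0, 0.9, 0], [0, 0, 1, 0]],
], jaw=0.6)

```text
clock: 12.45
tool_pos: [0.5495, -0.0737, 0.288]
orientation: [179.9, -0.3, 12.6]
force: [-0.2, 0.3, -1.5]
opening: 0.0524
gripper_force: 0.0
```

Request:
send_rows([
  [[0, -0.1, 0.25, 0], [0, -0.2, 0.5, 0], [0, -0.2, 0.8, 0], [0, -0.2, 0.9, 0], [0, -0.2, 0.9, 0], [0, -0.2, 0.9, 0]],
])

```text
clock: 13.2
tool_pos: [0.5483, -0.1133, 0.4633]
orientation: [-180.0, 0.1, 12.6]
force: [0.1, -0.2, -0.8]
opening: 0.0527
gripper_force: 0.0
```

```bash
python3 m.py w5
python3 - <<'E'
from h import *
save("scene","scene5");save("top","top5")
for c in ("wrist","scene","top"):
  for t,z in (("cover_grip",.31),("cover_hinge",.128),("pointer_tip",.065),("flag_mark",.063)):
    for r in ctrl.spot_point(t,c)[:1]: print(c,t,np.round(r["pixel"],1),round(r["conf"],2),at_z(c,r["pixel"],z).round(4))
  for r in ctrl.trace("cover_grip",c)[:1]: print(c,"trace",r["bbox"],r["conf"],r["mask"].sum())
E
```

```text
13.2 [  8.3   6.2  11.7  -0.  -95.6  94.3] [ 0.54826906 -0.11329691  0.46334468] [-1.79966873e+02  9.76572281e-02  1.26066171e+01] 0.05268884995276091 [ 0.06897288 -0.22946645 -0.81806406]
pointer_tip [110.3 305.9] 0.66 [ 0.6213 -0.0695  0.065 ] 3.0637113223920993
flag_mark [107.2 304.2] 0.68 [ 0.6262 -0.0652  0.063 ] 5.979200360655983
wrist cover_hinge [148.8 225.3] 0.91 [0.5296 0.0499 0.128 ]
wrist pointer_tip [110.3 305.9] 0.66 [ 0.6223 -0.0695  0.065 ]
wrist flag_mark [107.2 304.2] 0.68 [ 0.6272 -0.0651  0.063 ]
wrist trace [101.1, 50.8, 233.1, 227.2] 0.92 15372
scene cover_grip [144.5 346. ] 0.57 [0.5028 0.1042 0.31  ]
scene cover_hinge [197.1 330.7] 0.91 [0.5406 0.0448 0.128 ]
scene pointer_tip [240.8 307.3] 0.8 [ 0.6314 -0.0704  0.065 ]
scene flag_mark [239.3 308.8] 0.52 [ 0.6267 -0.0636  0.063 ]
scene trace [309.2, 129.0, 361.6, 221.9] 0.65 2639
top cover_hinge [208.2 301.9] 0.67 [0.5088 0.0549 0.128 ]
```

View pics/w5.png

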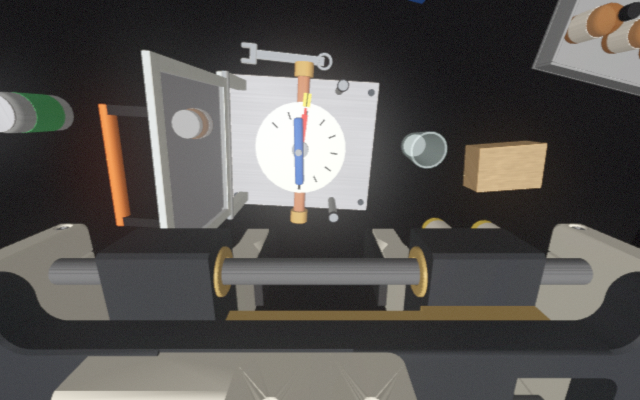

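The wrist view shows the bar running from (105,107) to (123,223), with the pointer at the flag near (306,105). I'll fit the guard angle and the lowering arc.

```bash
cat > g.py <<'E'
from h import *
from scipy.optimize import least_squares
def proj(cam,P,cal={}):
    from scipy.spatial.transform import Rotation as R
    if cam not in cal: cal[cam]=ctrl.calibration(cam)
    c=cal[cam]; q=R.from_euler('xyz',c["attitude"],degrees=True).as_matrix().T@(P-c["eye"])*[1,-1,-1]
    q=c["mtx"]@q; return q[:2]/q[2]
def bar(th,x0,y0,yaw,u=0,r=(-.19,.055)):
    y=.12+r[0]*np.cos(th)+r[1]*np.sin(th); z=.128-r[0]*np.sin(th)+r[1]*np.cos(th)
    c,s=np.cos(yaw),np.sin(yaw); return np.array([x0+c*u-s*y,y0+s*u+c*y,z])
E
python3 - <<'E'
from g import *
im=cv2.imread("pics/w5.png"); h=cv2.cvtColor(im,cv2.COLOR_BGR2HSV)
m=cv2.inRange(h,(5,190,130),(15,255,255)); m[:,:90]=0; m[:,140:]=0; m[235:]=0
ys,xs=np.nonzero(m); cen=(xs.mean(),ys.mean()); print(cen,xs.min(),xs.max(),ys.min(),ys.max())
obs=[("wrist",cen,0),("scene",(348.6,146.1),0),("top",(280.4,199.6),0)]
e=[("wrist",(105.5,107)),("wrist",(123,223))]
def f(p):
    th,dx,dy,yaw=p; r=[]
    for c,q,_ in obs: r+=list(proj(c,bar(th,.547+dx,-.0735+dy,yaw))-q)
    for (c,q),u in zip(e,(.055,-.055)): r+=list((proj(c,bar(th,.547+dx,-.0735+dy,yaw,u))-q)*.5)
    return np.r_[r,dx/.001,dy/.001,(yaw-.154)/.015]
s=least_squares(f,[1.6,0,0,.15]); print(s.x,f(s.x).round(1))
th,dx,dy,yaw=s.x
for t in (th,1.2,.9,.6,.3,.15,0): print(round(t,2),bar(t,.547+dx,-.0735+dy,yaw).round(4))
E
```

```text
<stdin>:4: RuntimeWarning: Mean of empty slice.
  ret = ret.dtype.type(ret / rcount)
Traceback (most recent call last):
ValueError: zero-size array to reduction operation minimum which has no identity
```

```bash
cat > fit.py <<'E'
from g import *
obs=[("wrist",(114.5,165),0),("scene",(348.6,146.1),0),("top",(280.4,199.6),0)]
e=[("wrist",(105.5,107)),("wrist",(123,223))]
def f(p):
    th,dx,dy,yaw=p; r=[]
    for c,q,_ in obs: r+=list(proj(c,bar(th,.547+dx,-.0735+dy,yaw))-q)
    for (c,q),u in zip(e,(.055,-.055)): r+=list((proj(c,bar(th,.547+dx,-.0735+dy,yaw,u))-q)*.5)
    return np.r_[r,dx/.001,dy/.001,(yaw-.154)/.015]
s=least_squares(f,[1.6,0,0,.15]); print(s.x,f(s.x).round(1))
th,dx,dy,yaw=s.x
for t in (th,1.2,.9,.6,.3,.15,0): print(round(t,2),bar(t,.547+dx,-.0735+dy,yaw).round(4))
E
python3 fit.py; python3 -c "
import cv2;h=cv2.cvtColor(cv2.imread('pics/w5.png'),cv2.COLOR_BGR2HSV);print(h[165,110:120].tolist())"
```

```text
[1.61972988e+00 4.54808534e-04 6.14728495e-04 1.48588971e-01] [ 0.7  0.3  1.4  0.7  0.2  3.6  1.5  2.9 -0.9 -5.   0.5  0.6 -0.4]
1.62 [0.5202 0.1093 0.3151]
1.2 [0.5323 0.0284 0.325 ]
0.9 [ 0.5408 -0.0284  0.311 ]
0.6 [ 0.5483 -0.0786  0.2807]
0.3 [ 0.5542 -0.1176  0.2367]
0.15 [ 0.5563 -0.1319  0.2108]
0 [ 0.5578 -0.1421  0.183 ]
[[13, 162, 244], [13, 161, 244], [14, 160, 241], [13, 162, 235], [13, 163, 229], [13, 169, 220], [12, 170, 210], [12, 176, 198], [12, 175, 184], [11, 171, 171]]
```

```bash
python3 - <<'E'
import cv2,numpy as np,re
out=[]
for n,(r0,r1,c0,c1) in (("w5",(95,230,98,130)),("scene0",(120,170,330,370)),("top0",(175,235,265,295))):
    h=cv2.cvtColor(cv2.imread(f"pics/{n}.png"),cv2.COLOR_BGR2HSV)[r0:r1,c0:c1]
    m=cv2.inRange(h,(5,130,140),(16,255,255)); _,l,st,ce=cv2.connectedComponentsWithStats(m); k=1+st[1:,4].argmax()
    ys,xs=np.nonzero(l==k); (c,d,a)=cv2.minAreaRect(np.c_[xs,ys].astype(np.float32)); print(n,c[0]+c0,c[1]+r0,d,a); out.append((c[0]+c0,c[1]+r0))
s=open("fit.py").read().splitlines()
s[1]="obs=[(c,q,0) for c,q in zip(('wrist','scene','top'),%r)]"%out
open("fit.py","w").write("\n".join(s))
E
python3 fit.py
```

```text
w5 114.09413146972656 163.96087646484375 (123.36981201171875, 15.031832695007324) 81.46923065185547
scene0 348.7566375732422 146.65044403076172 (37.53476333618164, 4.7976765632629395) 48.8140754699707
top0 280.96949577331543 203.5047664642334 (41.743507385253906, 4.723931789398193) 81.11934661865234
[1.62364744e+00 4.43743567e-04 4.53364477e-04 1.49476728e-01] [ 0.7  1.4  1.4  0.1 -0.5 -0.2  1.3  3.  -1.  -5.   0.4  0.5 -0.3]
1.62 [0.5199 0.1099 0.3148]
1.2 [0.5322 0.0282 0.325 ]
0.9 [ 0.5407 -0.0286  0.311 ]
0.6 [ 0.5483 -0.0787  0.2807]
0.3 [ 0.5542 -0.1178  0.2367]
0.15 [ 0.5563 -0.132   0.2108]
0 [ 0.5579 -0.1423  0.183 ]
```

Request:
send_rows([
  [[-0.04, 0.25, 0, -0.02], [-0.08, 0.5, 0, -0.048], [-0.12, 0.75, 0, -0.048], [-0.14, 0.95, 0, -0.048], [-0.14, 1, 0, -0.048], [-0.14, 1, 0, -0.048]],
], jaw=0.45)

```text
clock: 14.95
tool_pos: [0.5206, 0.087, 0.4645]
orientation: [180.0, 0.0, 8.6]
force: [0.5, -0.0, -0.1]
opening: 0.0393
gripper_force: 0.0
```

Request:
send_rows([
  [[0, 0.115, 0, 0], [0, 0.115, -0.1, 0], [0, 0.115, -0.25, 0], [0, 0.115, -0.4, 0], [0, 0.115, -0.5, 0], [0, 0.115, -0.5, 0], [0, 0.115, -0.5, 0]],
])

```text
clock: 15.82
tool_pos: [0.5212, 0.109, 0.3657]
orientation: [180.0, -0.1, 8.4]
force: [-0.1, 0.2, 1.5]
opening: 0.0393
gripper_force: 0.0
```

```bash
python3 m.py w6
python3 - <<'E'
import cv2,numpy as np
a=cv2.imread("pics/w6.png")[100:400,120:520]; cv2.imwrite("pics/w6c.png",cv2.resize(a,None,fx=1.5,fy=1.5))
E
```

```text
15.825 [ 33.    3.4  -3.5   0.  -83.   65.5] [0.52120193 0.10900022 0.36569702] [ 1.79998587e+02 -7.84084541e-02  8.43885995e+00] 0.039313792904168664 [-0.10868454  0.21857458  1.52973102]
pointer_tip [111.2 443.2] 0.8 [ 0.6279 -0.0667  0.065 ] 4.777317210552571
flag_mark [108.7 440.9] 0.65 [ 0.631  -0.0628  0.063 ] 7.243101388288122
```

View pics/w6c.png

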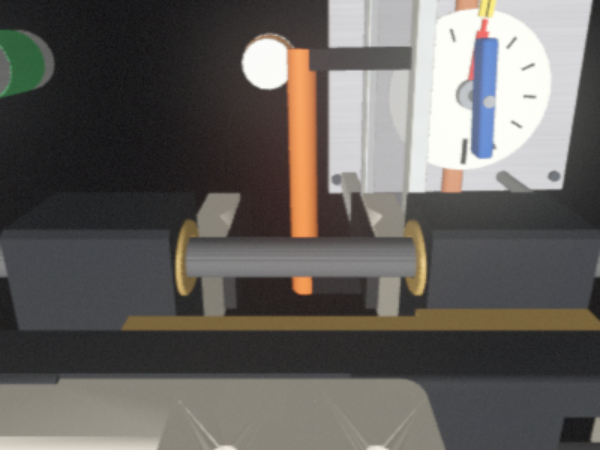

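The bar, at about column 303, is centred between the fingers. I'll descend and grip.

Request:
send_rows([
  [[0, 0, -0.1, 0], [0, 0, -0.2, 0], [0, 0, -0.3, 0], [0, 0, -0.35, 0], [0, 0, -0.35, 0]],
])

```text
clock: 16.6
tool_pos: [0.5206, 0.1096, 0.2945]
orientation: [180.0, 0.0, 8.5]
force: [-0.5, -1.3, 1.0]
opening: 0.0391
gripper_force: 0.0
```

Request:
send_rows([
  [[0, 0, 0, 0], [0, 0, 0, 0], [0, 0, 0, 0], [0, 0, 0, 0], [0, 0, 0, 0]],
], jaw=0)

```text
clock: 17.23
tool_pos: [0.5207, 0.1097, 0.2949]
orientation: [-180.0, -0.0, 8.5]
force: [-0.9, -0.0, 2.3]
opening: 0.0128
gripper_force: 30.0
```

Run:
```python
from g import *
o=ctrl.get_obs(); print(o["tool_pos"],o["opening"],o["gripper_force"],o["force"])
x0,y0,yaw=.54744,-.07305,.1495
th=np.linspace(1.6236,0,49); P=np.array([bar(t,x0,y0,yaw) for t in th])
for k in range(4):
    d=(P[12*k+1:12*k+13]-P[12*k])/.2; print(d.round(3).tolist())
```

```text
[0.52074225 0.10965584 0.29488733] 0.012761241926574757 29.993808567523956 [-0.86193602 -0.00977363  2.25036112]
[[0.005, -0.031, 0.01], [0.01, -0.063, 0.02], [0.014, -0.095, 0.028], [0.019, -0.128, 0.035], [0.024, -0.16, 0.041], [0.029, -0.193, 0.046], [0.034, -0.226, 0.05], [0.039, -0.259, 0.053], [0.044, -0.292, 0.054], [0.049, -0.325, 0.055], [0.054, -0.358, 0.054], [0.059, -0.391, 0.052]]
[[0.005, -0.033, -0.003], [0.01, -0.066, -0.007], [0.015, -0.098, -0.012], [0.02, -0.131, -0.019], [0.025, -0.163, -0.026], [0.029, -0.195, -0.034], [0.034, -0.227, -0.044], [0.039, -0.258, -0.055], [0.044, -0.289, -0.066], [0.048, -0.32, -0.079], [0.053, -0.35, -0.093], [0.057, -0.38, -0.108]]
[[0.004, -0.029, -0.016], [0.009, -0.058, -0.033], [0.013, -0.086, -0.051], [0.017, -0.113, -0.069], [0.021, -0.14, -0.089], [0.025, -0.166, -0.11], [0.029, -0.191, -0.131], [0.033, -0.216, -0.153], [0.036, -0.24, -0.177], [0.04, -0.263, -0.201], [0.043, -0.285, -0.225], [0.046, -0.307, -0.251]]
[[0.003, -0.021, -0.026], [0.006, -0.04, -0.053], [0.009, -0.059, -0.081], [0.012, -0.077, -0.109], [0.014, -0.094, -0.138], [0.017, -0.11, -0.167], [0.019, -0.125, -0.197], [0.021, -0.138, -0.227], [0.023, -0.151, -0.258], [0.025, -0.163, -0.289], [0.026, -0.174, -0.321], [0.028, -0.184, -0.353]]
```

Request:
send_rows([
  [[0.005, -0.03, 0.01, 0], [0.01, -0.063, 0.02, 0], [0.014, -0.095, 0.028, 0], [0.019, -0.128, 0.035, 0], [0.024, -0.16, 0.041, 0], [0.029, -0.193, 0.046, 0], [0.034, -0.226, 0.05, 0], [0.039, -0.259, 0.053, 0], [0.044, -0.292, 0.054, 0], [0.049, -0.325, 0.055, 0], [0.054, -0.358, 0.054, 0], [0.059, -0.391, 0.052, 0]],
])

```text
clock: 18.73
tool_pos: [0.5329, 0.0311, 0.305]
orientation: [180.0, -0.0, 8.5]
force: [5.7, 2.6, 2.9]
opening: 0.0131
gripper_force: 30.0
```

Run:
```python
from g import *
o=ctrl.get_obs(); print(o["clock"],o["tool_pos"],o["opening"],o["gripper_force"],o["force"],o["moment"])
im=save("scene","scene7")
for r in ctrl.spot_point("cover_grip","scene")[:1]: print(r, proj("scene",o["tool_pos"]+[0,0,.0188]))
for r in ctrl.trace("cover_grip","scene")[:1]: print(r["bbox"])
cv2.imwrite("pics/s7c.png",cv2.resize(im[80:280,210:450,::-1],None,fx=3,fy=3,interpolation=cv2.INTER_CUBIC))
```

```text
18.725 [0.53286528 0.03106193 0.30504248] 0.013100006262491533 29.968884587287903 [5.68265    2.58290288 2.8937872 ] [ 1.06966962 -1.53135795  0.03857463]
{'pixel': [287.8, 177.6], 'conf': 0.68} [327.04543263 154.70473599]
[303.7, 156.7, 345.6, 222.0]
```

View pics/s7c.png

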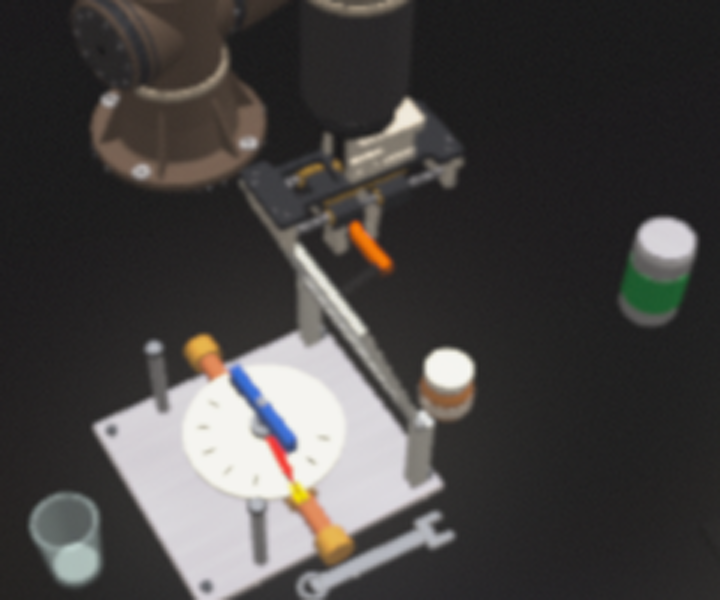

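The scene crop shows the bar held in the gripper, the guard tilting forward, and the pointer still at the flag. Continuing down.

Request:
send_rows([
  [[0.005, -0.033, -0.003, 0], [0.01, -0.066, -0.007, 0], [0.015, -0.098, -0.012, 0], [0.02, -0.131, -0.019, 0], [0.025, -0.163, -0.026, 0], [0.029, -0.195, -0.034, 0], [0.034, -0.227, -0.044, 0], [0.039, -0.258, -0.055, 0], [0.044, -0.289, -0.066, 0], [0.048, -0.32, -0.079, 0], [0.053, -0.35, -0.093, 0], [0.057, -0.38, -0.108, 0]],
])

```text
clock: 20.38
tool_pos: [0.5441, -0.045, 0.2831]
orientation: [180.0, -0.0, 8.5]
force: [5.6, 1.5, 0.1]
opening: 0.0128
gripper_force: 30.0
```

Request:
send_rows([
  [[0.004, -0.029, -0.016, 0], [0.009, -0.058, -0.033, 0], [0.013, -0.086, -0.051, 0], [0.017, -0.113, -0.069, 0], [0.021, -0.14, -0.089, 0], [0.025, -0.166, -0.11, 0], [0.029, -0.191, -0.131, 0], [0.033, -0.216, -0.153, 0], [0.036, -0.24, -0.177, 0], [0.04, -0.263, -0.201, 0], [0.043, -0.285, -0.225, 0], [0.046, -0.307, -0.251, 0]],
])

```text
clock: 21.88
tool_pos: [0.553, -0.1062, 0.2328]
orientation: [-180.0, 0.0, 8.5]
force: [3.7, 1.3, -0.1]
opening: 0.0129
gripper_force: 30.0
```

Forces stay small. Now the last leg, slower near the stop.

Request:
send_rows([
  [[0.003, -0.021, -0.026, 0], [0.006, -0.04, -0.053, 0], [0.009, -0.059, -0.081, 0], [0.012, -0.077, -0.109, 0], [0.014, -0.094, -0.138, 0], [0.017, -0.11, -0.167, 0], [0.019, -0.125, -0.197, 0], [0.021, -0.138, -0.227, 0], [0.023, -0.151, -0.258, 0], [0.025, -0.163, -0.289, 0], [0.026, -0.174, -0.321, 0], [0.026, -0.174, -0.321, 0]],
])

```text
clock: 23.38
tool_pos: [0.5581, -0.1409, 0.1683]
orientation: [180.0, 0.0, 8.5]
force: [3.4, 0.3, -2.0]
opening: 0.0127
gripper_force: 30.0
```

Request:
send_rows([
  [[0.001, -0.005, -0.016, 0], [0.002, -0.01, -0.032, 0], [0.002, -0.01, -0.032, 0], [0.002, -0.01, -0.032, 0]],
])

```text
clock: 23.88
tool_pos: [0.5584, -0.142, 0.1648]
orientation: [-180.0, -0.1, 8.5]
force: [-6.7, 9.5, 17.5]
opening: 0.0133
gripper_force: 30.0
```

It's on the stop: 17 N upward, with the grasp point at 183.6 mm. I'll release and retreat.

Request:
send_rows([
  [[0, 0, 0.003, 0], [0, 0, 0.003, 0], [0, 0, 0.003, 0], [0, 0, 0.003, 0], [0, 0, 0.1, 0], [0, 0, 0.25, 0], [0, 0, 0.45, 0], [0, 0, 0.7, 0], [0, 0, 0.9, 0], [0, 0, 0.9, 0]],
], jaw=0.5)

```text
clock: 25.12
tool_pos: [0.5599, -0.1431, 0.3462]
orientation: [179.9, -0.3, 8.5]
force: [0.1, -0.3, -2.0]
opening: 0.0434
gripper_force: 0.0
```

```bash
python3 m.py w8
python3 - <<'E'
from g import *
save("scene","scene8");save("top","top8")
P=bar(0,.5474,-.073,.1495)
for c,n in (("wrist","w8"),("scene","scene8"),("top","top8")):
    for t in ("cover_grip","pointer_tip","flag_mark"):
        for r in ctrl.spot_point(t,c)[:1]: print(c,t,np.round(r["pixel"],1),round(r["conf"],2),at_z(c,r["pixel"],{"cover_grip":.183}.get(t,.064)).round(4))
    h=cv2.cvtColor(cv2.imread(f"pics/{n}.png"),cv2.COLOR_BGR2HSV); m=cv2.inRange(h,(5,130,140),(16,255,255))
    u,v=proj(c,P); u0,v0=int(max(u-60,0)),int(max(v-60,0)); m=m[v0:int(v+60),u0:int(u+60)]
    _,l,st,ce=cv2.connectedComponentsWithStats(m)
    if len(st)>1: k=1+st[1:,4].argmax(); print(c,"orange",ce[k]+[u0,v0],st[k,4],"expected",(u,v),"at .05 rad",proj(c,bar(.05,.5474,-.073,.1495)))
E
```

```text
25.125 [  5.1   8.1  -0.7   0.1 -80.9  93.4] [ 0.55993059 -0.14313798  0.34622298] [179.91863037  -0.34401852   8.49083792] 0.04339962153664761 [ 0.0751672  -0.27639107 -1.99644418]
flag_mark [ 56.1 251.6] 0.15 [ 0.6945 -0.0253  0.063 ] 18.095178111948837
wrist cover_grip [180.9 320. ] 0.57 [ 0.5593 -0.1422  0.183 ]
wrist flag_mark [ 56.1 251.6] 0.15 [ 0.6946 -0.0257  0.064 ]
wrist orange [318.40350877 179.16179337] 1026 expected (np.float64(319.75709312763286), np.float64(182.2826652321929)) at .05 rad [317.06286857 184.23665262]
scene cover_grip [207.7 273.8] 0.76 [ 0.5556 -0.148   0.183 ]
scene flag_mark [239.8 304.6] 0.46 [ 0.6242 -0.0769  0.064 ]
scene orange [275.30327869 208.16393443] 122 expected (np.float64(275.85555152609965), np.float64(207.68811936128802)) at .05 rad [276.52808063 205.42014062]
top cover_grip [192.1 357.8] 0.77 [ 0.5646 -0.142   0.183 ]
top orange [359.84615385 207.15384615] 26 expected (np.float64(357.8609668334576), np.float64(194.04386388851796)) at .05 rad [357.2337199  194.00872656]
```

The guard is down: the bar matches the 0 rad prediction. Before handing in, I'll check the pointer by colour in the frames taken after the release.

Run:
```python
from g import *
from scipy.spatial.transform import Rotation as R
# wrist camera fixed in tool: get tool->cam from now, reapply for past poses
o=ctrl.get_obs(); c=ctrl.calibration("wrist"); K=np.array(c["mtx"])
Rt=R.from_euler('xyz',o["orientation"],degrees=True); Rc=R.from_euler('xyz',c["attitude"],degrees=True)
off=Rt.inv().apply(c["eye"]-o["tool_pos"]); rel=Rt.inv()*Rc
poses={"w4":([.54930,-.07256,.08485],[-179.96,-.095,12.5585],(.547,-.0735)),"w5":([.54827,-.1133,.46334],[-179.967,.098,12.607],(.547,-.0735)),"w6":([.5212,.109,.3657],[179.9986,-.078,8.439],(.547,-.0735)),"w8":(o["tool_pos"],o["orientation"],(.547,-.0735))}
for n,(t,a,ax) in poses.items():
    T=R.from_euler('xyz',a,degrees=True); eye=T.apply(off)+t; A=(T*rel).as_matrix()
    h=cv2.cvtColor(cv2.imread(f"pics/{n}.png"),cv2.COLOR_BGR2HSV)
    for nm,ms,z in (("red",(cv2.inRange(h,(0,90,80),(4,255,255))|cv2.inRange(h,(175,90,80),(180,255,255))),.065),("yellow",cv2.inRange(h,(22,70,90),(34,255,255)),.063)):
        ys,xs=np.nonzero(ms); d=(np.linalg.inv(K)@np.c_[xs,ys,np.ones(len(xs))].T).T*[1,-1,-1]@A.T
        p=(eye+d*((z-eye[2])/d[:,2])[:,None])[:,:2]-ax; r=np.hypot(*p.T); g=np.degrees(np.arctan2(p[:,1],p[:,0]))
        k=(abs(g-5)<25)&((r>.058)&(r<.085) if nm=="red" else (r>.07)&(r<.112))
        print(n,nm,k.sum(),g[k].mean().round(2) if k.any() else None,r[k].max().round(3) if k.any() else None)
```

```text
w4 red 463 4.76 0.08
w4 yellow 989 4.31 0.106
w5 red 38 4.49 0.078
w5 yellow 97 4.35 0.106
w6 red 54 4.53 0.078
w6 yellow 158 4.04 0.106
w8 red 0 None None
w8 yellow 0 None None
```

The pointer is within 0.5° of the flag in every frame, the last ones taken after release. The guard is down and the robot is clear, so I'll hand in.

```bash
python3 -c "
from plant import ctrl
print(ctrl.close_job())"
```

```text
the job is handed in; nothing more can be done
None
```

The job is handed in, with no verdict returned: the pointer was within about 0.5° of the flag when last measured (just before lowering), the guard was lowered gently onto its stop and released, and the arm is clear.

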